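# Fetch the heeling magnet from its locker

### The arm

A 6-joint arm with a two-finger parallel gripper is mounted at the origin on the work surface. World frame = base frame: x ahead of the robot, y to its left, z up, the work surface at z = 0. Lengths are in m, angles in degrees, forces in N, time in s.
With the tool pointing down it reaches from about 0.25 to 0.725 m from the base axis. Payload 9.7 kg.
Tool frame: the origin (TCP) lies at the very end of the fingers, on their centre line; the grasp point (between the pads) lies 19 mm behind it (bot.grip_point_offset is the z of the grasp point in the tool frame, in m); z points along the fingers, x is the direction in which the jaws open and shut, and the axes are right-handed (so a half turn about z gives the same grasp; the last joint's range is limited). The gripper opens to 85 mm and grips with 20 to 120 N. Pads are 22 mm wide; open, the fingers measure 114 mm over their backs; the gripper's body (76 mm by 85 mm) begins 54 mm behind the grasp point. The pads swing forward as they close: fully open they stand 13 mm farther back than shut.
Start: joints at [-74.313, 4.979, 10.078, 95.1, 0, 90], TCP at [0.149, -0.53, 0.231] pointing down, gripper open.
Joint ranges: [-179.16, 179.16], [-48.56, 103.87], [-65.8, 70.77], [-126.05, 130.52], [-82.76, 87.17], [-180, 180]. Speed limits (degrees/s): [127.2, 127.2, 147.25, 180, 180, 180].

### API

Orientations are given as [roll, pitch, yaw] about the fixed x, y, z axes, in that order (R = Rz(yaw) Ry(pitch) Rx(roll)).
In Python, from workcell import get_obs, viewer, job_done, bot gives the robot as it stands.
- The arm moves only by the shell command python3 -m handwheel 'ROWS' [FORCE]. ROWS is JSON, a list of rows, each a list of 5 numbers: the closure, from 0 (fully open) to 1 (shut), then the shift along the world's x, y, z in m, then the turn about the world's z in degrees. A call has 1 to 5 rows; each row is the pose to reach, as a shift and turn from the pose measured when the call began; what a row does not reach only later rows make up. A row lasts 1/10 s, in which the tool goes at most 50 mm and 8.59 degrees, less where a joint would pass 70% of its speed; a pose out of reach is approached as far as the arm can. A call with a gripper value outside its range is refused whole. The fingers move at their own pace and stop on an object; FORCE is the grip in N (left out, the last holds). Time passes only in rows, so rows that repeat a pose let the fingers close. It gives the time, the measured TCP pose, the force and the opening at its end, in the units of the state.
- get_obs(): the state, without advancing time (a new reading comes with each control period).
- viewer.camera(name): name is "scene" or "top" or "wrist"; returns a dict with "color" (400x640x3 uint8, blue, green, red), "K" (3x3 intrinsics, pixels), "origin" and "orientation" of the camera in the world. Camera axes: x right, y down, z forward; pixel columns grow to the right and rows downward; lengths in m; the calibration is good to about 2 mm. A picture is of the moment at which its call begins. There is no depth.
- job_done(): hands the job in, once; it reports no verdict.
The state is a dict: "time": time; "q": joint angles; "qd": joint speeds; "joint_efforts": joint torques, N m; "ee_pos": TCP position; "tcp_rot": TCP orientation; "wrist_force": force on the tool from outside, world axes, zero at the start; "torque": the same for the moment, N m; "opening": finger opening in m.
Only numpy, scipy, OpenCV 4.12 (cv2) and the standard library are available. Lean on these libraries where they do the work, as an engineer would, in place of code of your own. Each camera call takes 0.05 s, during which the arm holds its last target.

### The job

Swing the low magnet locker's door wide open by its handle, about square to the locker or further, and leave it open. Draw the magnet tube part-way out by its showing end, let go of it and let it rest, then take it again by its middle and lay it down full-length in the two V saddles of the test cradle. Leave the other things on the bench where they are.

Things in the scene. Friction and masses are not known exactly. Their poses are not given: they have to be found in the camera images.
- locker: Low dark grey painted steel box fixed to the bench, 200 deep (its x) x 170 wide (its y) x 92 mm high; its open front looks to its -x, towards the robot. Origin: centre of the underside. Roof and side walls end at x = -100 mm. Inside, under the roof (clear height 41 mm), two wooden rails 28 mm apart and 61 mm high guide the tube along the locker's x at y = 0.
- tongue_tip (a point): Outer end of the locker's wooden tongue, middle of its top, 45 mm above the bench, at the locker's x = -150 mm. The tongue carries the tube; it is 14 mm wide and 10 mm thick, runs along the locker's x at y = 0 and sticks 50 mm out of the front with nothing beside it there, so fingers pass on both sides of it. Axes as the locker's.
- locker_door (a joint): Door angle: 0 shut, grows to 1.9 rad; starts shut or slightly ajar. Stiff hinge (0.25 N m friction), stays where left. From above it opens clockwise: its free edge comes out to the locker's -x, then on to +y. A closed-in pan 60 mm deep (front face at the locker's x = -160 mm when shut), 170 wide, 92 mm high, that covers tongue and tube end while shut.
- door_hinge (a point): Point on the door's upright hinge axis, 60 mm above the bench; at x = -100, y = +85 mm of the locker. Its axes turn with the door: they are parallel to the locker's when shut.
- door_handle (a point): Upright round steel bar on the door, 10 mm thick, 15 to 89 mm above the bench, 35 mm out from the door's face on two thin arms (22 and 78 mm up). Origin: mid-bar, 52 mm up; at x = -95, y = -140 mm of the hinge's frame. Can be pinched from above, fingers on its two sides along the door's width (its y). Turns with the door; its -x points away from the face.
- tube_center (a point): Centre of the magnet tube: plain aluminium cylinder, 24 mm diameter, 200 mm long, about 0.25 kg, along its own x. Starts on the tongue in the locker, centre 57 mm above the bench and about 47 mm in front of the locker's centre: only some 47 mm of its front end stick out of the roof, behind the shut door. It balances on the tongue while its centre is behind the tongue's tip.
- magnet_tube: The same tube; origin on its surface, 12 mm from its axis, at mid-length (below the centre at the start).
- cradle: Test cradle fixed to the bench: dark wooden base 235 (its x) x 90 x 12 mm with two brass saddles, 90 degree V grooves along its x, 49 mm high and 50 mm wide outside, one from x = -102 to -47 mm, one from 47 to 102 mm. End plates 50 mm high at x = +-108 mm. Black meter box, 55 mm high, at x = -175 to -125 mm. Origin: centre of the underside.
- cradle_home (a point): Where the centre of a tube lying home in both saddles is: over the cradle's origin, 45 mm above the bench; the tube lies along the cradle's x, either way round. Between the saddles a gap 94 mm long is free down to the base's top, for the fingers.
- sphere0: Grey painted steel quadrant sphere, 80 mm ball on a short foot, 88 mm high. Origin: centre of the underside. Leave alone.
- sphere1: The other quadrant sphere, the same. Leave alone.
- bracket: Cracked bronze gimbal bracket, 90 x 35 mm, 67 mm high. Origin: centre of the underside. Leave alone.
- dial_ring: White enamel dial ring lying flat, 90 mm across, 6 mm high. Origin: centre of the underside. Leave alone.
- oil: Amber oil bottle, 44 mm in diameter, 110 mm high. Origin: centre of the underside. Leave alone.
- driver: Screwdriver lying flat, 180 mm long. Leave alone.
- cup: Small steel bowl, 70 mm across, 50 mm high. Origin: centre of the underside. Leave alone.

How it is judged (in metres and radians):
On the way, in this order (a step that is already met when the one before it is completed fails the run):
1. the door is being pulled open by its handle: past 0.35 rad with the fingers on the handle (value of joint locker_door above 0.35 rad and contact force between the fingers and locker_door_c5 above 0.2 N), for 0.05 s.
2. the door stands wide open (more than 1.3 rad) (value of joint locker_door above 1.3 rad), for 0.1 s.
3. the tube has been drawn out by 3 cm or more and rests, let go, away from the cradle (x of tube_center in the frame of locker below -0.082 m and contact force between the fingers and magnet_tube below 0.05 N and linear speed of magnet_tube below 0.03 m/s and horizontal distance between tube_center and cradle above 0.1 m), for 0.1 s.
4. the tube is lifted (centre more than 68 mm above the bench) held by its middle (grip within 40 mm of its centre) (height (world z) of tube_center above 0.068 m and distance between the grasp point and tube_center below 0.04 m and contact force between the fingers and magnet_tube above 0.5 N), for 0.1 s.
At the end, for the whole second after the job is handed in: The tube lies at rest, let go, down in both V saddles of the cradle: centre within 14 mm of the cradle's centre seen from above and 39 to 50 mm above the bench, its axis within 0.07 rad of the cradle's x. The locker's door still stands open by more than 1.3 rad (horizontal distance between tube_center and cradle below 0.014 m and z of tube_center in the frame of cradle between 0.039 and 0.05 m and angle between the x axis of tube_center and the x axis of cradle, either way round below 0.07 rad and contact force between the fingers and magnet_tube below 0.05 N and linear speed of magnet_tube below 0.02 m/s and value of joint locker_door above 1.3 rad); the robot touches nothing.
It fails at once if a bystander is pushed more than 30 mm from its place (distance of any of sphere0, sphere1, bracket, dial_ring, oil, driver, cup from where it was at the start of the episode above 0.03 m).
It also fails if it takes over 66 s, if anything falls off the work surface, if the arm or the gripper's body presses on something with over 40 N, if the wrist force passes 120 N, or if a joint passes its speed limit or range.

## Working session

There is one attempt and no reset: what is moved stays moved. The work goes in short steps, Python scripts to look and compute and a shell command to move; the robot and the scene stay as the last step left them, time stands still between calls to the robot, and variables do not carry over. Pictures are saved under pics/ and viewed, and the job is handed in when it is done.

```bash
ls; mkdir -p pics; python3 - <<'E'
from workcell import get_obs, viewer, bot
import cv2
print(get_obs()); print(bot.grip_point_offset)
for n in ("scene","top","wrist"):
    c=viewer.camera(n); cv2.imwrite(f"pics/{n}0.png",c["color"]); print(n,c["K"],c["origin"],c["orientation"])
E
```

```text
pics
{'time': 0.0, 'q': array([-7.43133958e+01,  5.01064278e+00,  1.00337259e+01,  9.50999792e+01,
        9.37595153e-04,  8.99970551e+01]), 'qd': array([-0.03947663, -0.03557018, -0.02494276, -0.02978992, -0.01033548,
        0.0150011 ]), 'joint_efforts': array([-1.37317211e-04, -5.20388460e+01,  4.64800501e+01,  1.65235461e-02,
        7.68384643e-05,  2.10414794e-05]), 'ee_pos': array([ 0.14864671, -0.52928527,  0.23058094]), 'tcp_rot': array([-1.79999058e+02,  7.68960993e-02, -7.43104509e+01]), 'wrist_force': array([ 0.2518298 , -0.16166834,  0.72688621]), 'torque': array([-0.00804531, -0.03459143, -0.00021158]), 'opening': 0.08533824954077135}
-0.0187
scene [[425.71495154   0.         317.83942341]
 [  0.         425.71495154 202.89260746]
 [  0.           0.           1.        ]] [1.05753007 0.73550428 0.86723205] [-136.25560554    1.00278935  145.37359522]
top [[464.34957746   0.         320.54722804]
 [  0.         464.34957746 198.20756111]
 [  0.           0.           1.        ]] [0.52437125 0.09903291 1.18049028] [-176.3045805     0.2087743   -90.70403983]
wrist [[290.80383738   0.         322.92365661]
 [  0.         290.80383738 196.13418357]
 [  0.           0.           1.        ]] [ 0.22134759 -0.50863432  0.3721225 ] [ 1.62623181e+02  7.91232931e-02 -7.43087013e+01]
```

View pics/scene0.png

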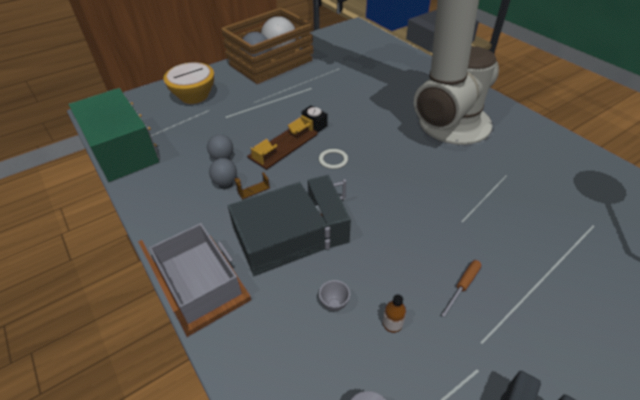

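View pics/top0.png

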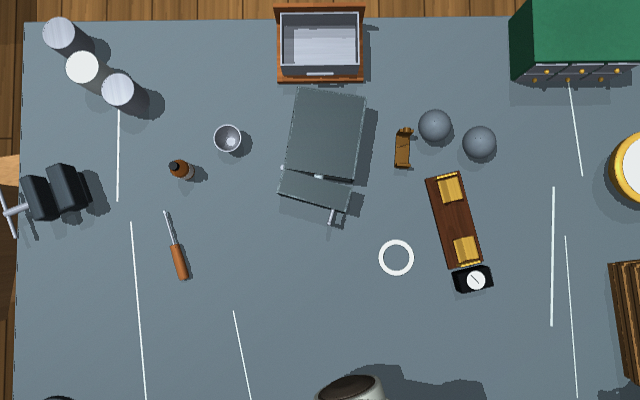

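View pics/wrist0.png

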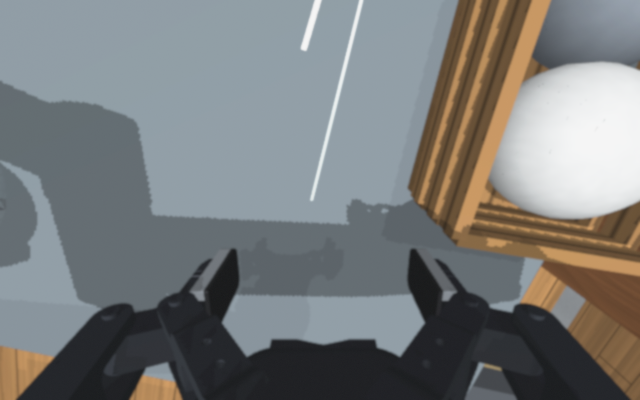

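```bash
cat > h.py <<'E'
import numpy as np, cv2
from scipy.spatial.transform import Rotation as R
def rot(c): return R.from_euler('xyz',c["orientation"],degrees=True).as_matrix()
def ray(c,p):
    d=rot(c)@(np.linalg.inv(c["K"])@np.array([p[0],p[1],1.])); return np.array(c["origin"]),d
def plane(c,p,z):
    o,d=ray(c,p); return o+d*(z-o[2])/d[2]
def proj(c,P):
    q=rot(c).T@(np.array(P)-c["origin"]); q=c["K"]@q; return q[:2]/q[2]
def tri(c1,p1,c2,p2):
    o1,d1=ray(c1,p1);o2,d2=ray(c2,p2);d1/=np.linalg.norm(d1);d2/=np.linalg.norm(d2)
    s=np.linalg.lstsq(np.c_[d1,-d2],o2-o1,rcond=None)[0]
    a,b=o1+d1*s[0],o2+d2*s[1]; return (a+b)/2,np.linalg.norm(a-b)
def crop(c,x0,y0,x1,y1,f,name):
    cv2.imwrite("pics/"+name,cv2.resize(c["color"][y0:y1,x0:x1],None,fx=f,fy=f,interpolation=cv2.INTER_CUBIC))
E
python3 - <<'E'
from h import *; from workcell import viewer
import pickle
t=viewer.camera("top"); s=viewer.camera("scene"); pickle.dump((t,s),open("ts0.pkl","wb"))
crop(t,265,75,395,235,3.7,"tlock.png"); crop(s,220,165,360,275,5,"slock.png")
crop(t,415,160,505,300,4,"tcrad.png"); crop(s,240,95,340,175,7,"scrad.png")
E
```

```text
(no output)
```

View pics/tlock.png

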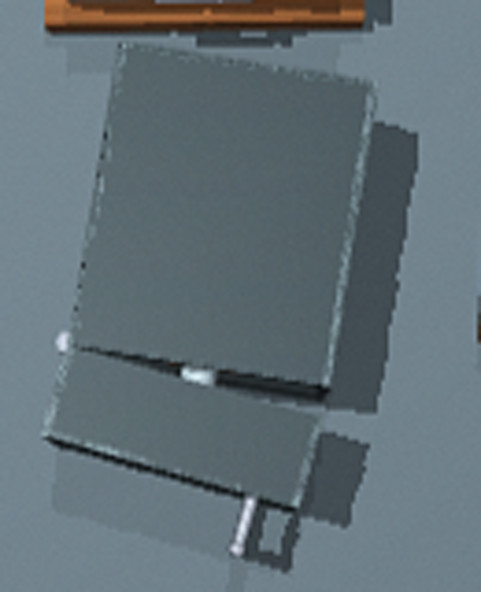

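View pics/slock.png

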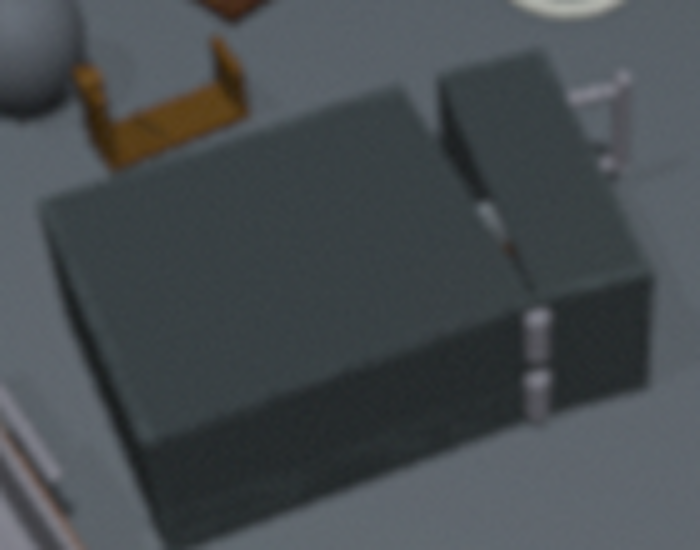

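View pics/tcrad.png

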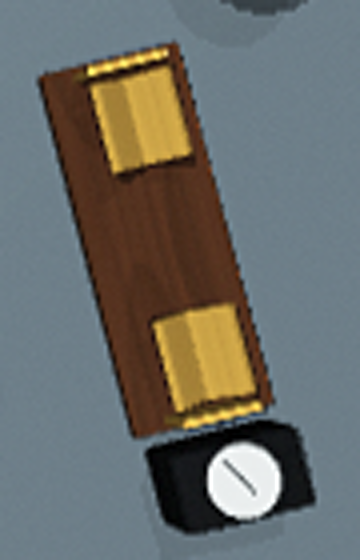

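View pics/scrad.png

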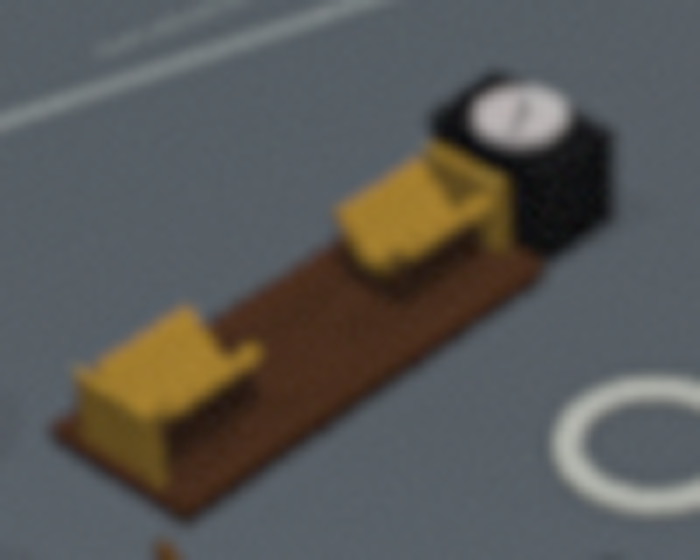

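```bash
python3 - <<'E'
from h import *; import pickle
t,s=pickle.load(open("ts0.pkl","rb"))
def u(p,x0,y0,f): return ((p[0]+.5)/f-.5+x0,(p[1]+.5)/f-.5+y0)
T=lambda p:u(p,265,75,3.7); S=lambda p:u(p,220,165,5)
pts={}
for n,a,b in [("fh",(75,347),(527,303)),("f-",(328,384),(400,88)),("b+",(122,44),(150,440)),("b-",(375,83),(42,203)),("handle top",(238,549),(622,77)),("doorhinge top face",(47,437),(650,272)),("door free outer",(297,507),(543,50)),("hinge pin",(64,341),(538,315))]:
    P,e=tri(t,T(a),s,S(b)); pts[n]=P; print(n,P.round(4),round(e,4), plane(t,T(a),.092)[:2].round(4), plane(s,S(b),.092)[:2].round(4))
Tc=lambda p:u(p,415,160,4); Sc=lambda p:u(p,240,95,7)
for n,a,b in [("c1",(178,42),(52,432)),("c2",(40,76),(188,520)),("c3",(133,437),(545,268)),("c4",(272,405),None)]:
    if b: P,e=tri(t,Tc(a),s,Sc(b)); print(n,P.round(4),round(e,4), end=' ')
    q=plane(t,Tc(a),.012); pts[n]=q; print(n,q[:2].round(4), plane(s,Sc(b),.012)[:2].round(4) if b else '')
c=sum(pts[k] for k in("c1","c2","c3","c4"))/4; v=pts["c2"]+pts["c1"]-pts["c3"]-pts["c4"]
print("cradle",c,np.degrees(np.arctan2(v[1],v[0])),np.linalg.norm(v)/2)
# saddle tops
for n,a,b in [("s far outerL",(89,80),None),("far inner",(190,155),None)]:
    print(n,plane(t,Tc(a),.049)[:2])
# saddle far inner top corner right near: top (190,155) scene? (188,310)=?
E
```

```text
fh [0.6693 0.1843 0.0842] 0.0053 [0.6662 0.1854] [0.6751 0.1881]
f- [0.6411 0.024  0.0887] 0.0009 [0.6404 0.0245] [0.6432 0.0267]
b+ [0.8624 0.154  0.0905] 0.0012 [0.8625 0.1536] [0.8623 0.1556]
b- [ 0.8353 -0.0093  0.0906] 0.0004 [ 0.8347 -0.009 ] [ 0.8358 -0.0081]
handle top [0.537  0.0825 0.0843] 0.0017 [0.5363 0.0832] [0.5428 0.0884]
doorhinge top face [0.6104 0.2033 0.0858] 0.0028 [0.6089 0.2036] [0.615  0.2066]
door free outer [0.5628 0.0451 0.0899] 0.0008 [0.5624 0.0454] [0.5645 0.0467]
hinge pin [0.6714 0.1927 0.0849] 0.0008 [0.6701 0.1923] [0.6752 0.1973]
c1 [ 0.667  -0.2508  0.004 ] 0.0015 c1 [ 0.6667 -0.2489] [ 0.6701 -0.241 ]
c2 [ 0.6467 -0.1627  0.0041] 0.0008 c2 [ 0.6462 -0.1612] [ 0.6501 -0.1542]
c3 [ 0.4197 -0.215   0.0075] 0.0023 c3 [ 0.4193 -0.2131] [ 0.4239 -0.2108]
c4 [ 0.438  -0.3003] 
cradle [ 0.54253339 -0.23088038  0.012     ] 12.780521725575204 0.23354444792695359
s far outerL [ 0.63947546 -0.18280759]
far inner [ 0.59276269 -0.24302675]
```

```bash
python3 -m handwheel '[[0,0.02,0.035,0,8],[0,0.045,0.07,0,16],[0,0.07,0.11,0,24],[0,0.095,0.15,0,32],[0,0.12,0.19,0,40]]' 40; python3 -c "
from workcell import get_obs
print(get_obs()['q'])"
```

```text
time: 0.75
ee_pos: [0.2691, -0.3378, 0.2309]
tcp_rot: [180.0, 0.0, -34.0]
wrist_force: [0.7, -0.9, 0.2]
opening: 0.0855
[-5.14485535e+01 -1.10478128e+01 -5.29904020e+00  9.57693045e+01
 -7.59709405e-03  7.25708482e+01]
```

```bash
python3 -m handwheel '[[0,0.02,0.04,0,8.5],[0,0.045,0.08,0,17],[0,0.07,0.12,0,25.5],[0,0.095,0.16,0,34],[0,0.12,0.2,0,42.5]]'; python3 -m handwheel '[[0,0.03,0.04,0,8.5],[0,0.055,0.08,0,17],[0,0.08,0.12,0,25.5],[0,0.105,0.16,0,34],[0,0.14,0.21,0,42.5]]';python3 -m handwheel '[[0,0,0,0,8.5],[0,0,0,0,17],[0,0,0,0,22],[0,0,0,0,22]]'; python3 - <<'E'
from h import *; from workcell import viewer
import pickle
for n in("wrist","top"):
    c=viewer.camera(n); cv2.imwrite(f"pics/{n}1.png",c["color"]); pickle.dump(c,open(n+"1.pkl","wb"))
    print(n,[proj(c,(.536,.082,z)).round(1) for z in(.089,.015)])
E
```

```text
time: 1.25
ee_pos: [0.3897, -0.1359, 0.2311]
tcp_rot: [180.0, -0.0, 8.8]
wrist_force: [0.9, -0.8, -0.2]
opening: 0.0855
time: 1.75
ee_pos: [0.524, 0.067, 0.2313]
tcp_rot: [180.0, -0.0, 51.7]
wrist_force: [0.9, -0.7, 0.5]
opening: 0.0855
time: 2.15
ee_pos: [0.5239, 0.0672, 0.2311]
tcp_rot: [180.0, -0.0, 73.8]
wrist_force: [-0.9, -0.4, 0.5]
opening: 0.0854
wrist [array([340.1, 192.2]), array([336.8, 175.4])]
top [array([329.4, 223.1]), array([329. , 223.5])]
```

View pics/wrist1.png

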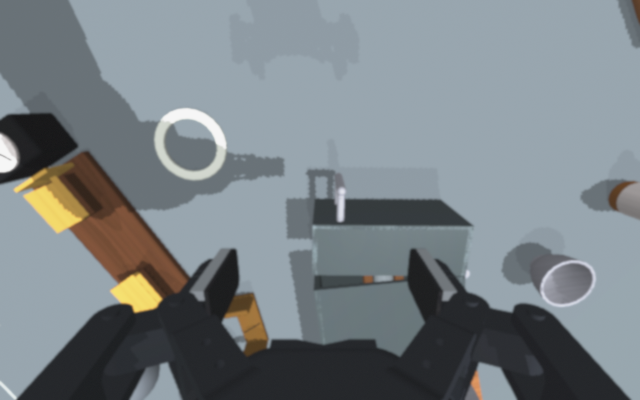

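```bash
python3 -m handwheel '[[0,0.012,0.014,-0.04,0],[0,0.012,0.014,-0.09,0],[0,0.012,0.014,-0.14,0],[0,0.012,0.014,-0.18,0],[0,0.012,0.014,-0.186,0]]'; python3 -m handwheel '[[1,0,0,0,0],[1,0,0,0,0],[1,0,0,0,0],[1,0,0,0,0],[1,0,0,0,0]]' 40; python3 -m handwheel '[[1,0,0,0,0],[1,0,0,0,0],[1,0,0,0,0]]'
```

```text
time: 2.75
ee_pos: [0.5328, 0.0803, 0.0403]
tcp_rot: [-179.6, 0.2, 73.4]
wrist_force: [-0.6, -0.0, 0.6]
opening: 0.0856
time: 3.25
ee_pos: [0.5345, 0.0812, 0.0419]
tcp_rot: [-179.8, -0.0, 73.4]
wrist_force: [26.1, 23.6, -8.5]
opening: 0.0126
time: 3.55
ee_pos: [0.5356, 0.082, 0.0421]
tcp_rot: [-179.9, -0.1, 73.4]
wrist_force: [5.2, 4.2, -5.7]
opening: 0.0086
```

```bash
python3 - <<'E'
import numpy as np
r=np.array([-.1304,-.106])
for base in (0,25,50):
  for a in range(5,30,5):
    R=lambda d:np.array([[np.cos(np.radians(d)),np.sin(np.radians(d))],[-np.sin(np.radians(d)),np.cos(np.radians(d))]])
    print(base+a,(R(base+a)@r-R(base)@r).round(4))
E
```

```text
5 [-0.0087  0.0118]
10 [-0.0164  0.0243]
15 [-0.023   0.0374]
20 [-0.0284  0.051 ]
25 [-0.0326  0.065 ]
30 [-0.0029  0.0144]
35 [-0.0046  0.0289]
40 [-0.005   0.0436]
45 [-0.0042  0.0582]
50 [-0.002   0.0727]
55 [0.0034 0.0143]
60 [0.008  0.0282]
65 [0.0138 0.0416]
70 [0.0208 0.0545]
75 [0.0289 0.0668]
```

```bash
python3 -m handwheel '[[1,-0.009,0.012,0,-5],[1,-0.016,0.024,0,-10],[1,-0.023,0.037,0,-15],[1,-0.028,0.051,0,-20],[1,-0.033,0.065,0,-25]]' 50
```

```text
time: 4.05
ee_pos: [0.5028, 0.1474, 0.0422]
tcp_rot: [-180.0, -0.2, 48.2]
wrist_force: [10.6, 1.8, -10.0]
opening: 0.0086
```

```bash
python3 -m handwheel '[[1,-0.003,0.014,0,-5],[1,-0.005,0.029,0,-10],[1,-0.005,0.044,0,-15],[1,-0.004,0.058,0,-20],[1,-0.002,0.073,0,-25]]'
```

```text
time: 4.55
ee_pos: [0.5004, 0.2207, 0.0422]
tcp_rot: [-180.0, -0.1, 23.0]
wrist_force: [2.7, -1.3, -3.6]
opening: 0.0084
```

```bash
python3 -m handwheel '[[1,0.003,0.014,0,-5],[1,0.008,0.028,0,-10],[1,0.014,0.042,0,-15],[1,0.021,0.054,0,-20],[1,0.029,0.067,0,-25]]'
```

```text
time: 5.05
ee_pos: [0.5289, 0.2883, 0.0421]
tcp_rot: [-180.0, -0.0, -2.2]
wrist_force: [1.3, -1.9, -1.8]
opening: 0.0086
```

```bash
python3 -m handwheel '[[1,0.009,0.012,0,-5],[1,0.019,0.022,0,-10],[1,0.03,0.031,0,-15],[1,0.03,0.031,0,-15]]'; python3 -m handwheel '[[0.45,0,0,0,0],[0.45,0,0,0,0],[0.45,0,0,0,0],[0.45,0,0,0,0]]'; python3 - <<'E'
from h import *; from workcell import viewer
c=viewer.camera("top"); crop(c,230,80,400,260,3,"t2.png")
E
```

```text
time: 5.45
ee_pos: [0.5594, 0.3213, 0.0422]
tcp_rot: [-179.9, 0.0, -17.3]
wrist_force: [-2.8, 4.9, -0.8]
opening: 0.0086
time: 5.85
ee_pos: [0.5594, 0.3211, 0.0425]
tcp_rot: [-179.9, -0.0, -17.3]
wrist_force: [-1.5, 0.2, 0.6]
opening: 0.0467
```

View pics/t2.png

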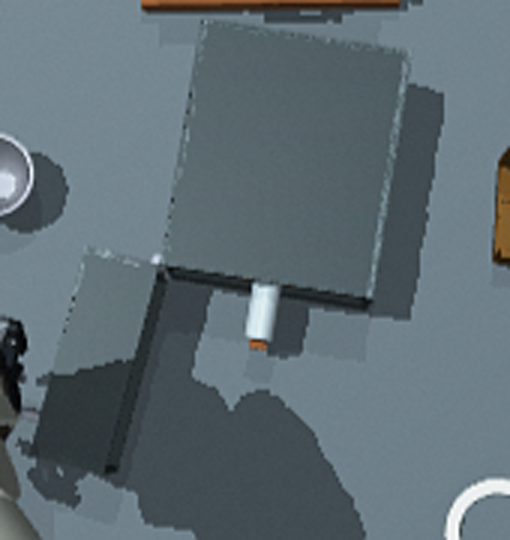

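```bash
python3 -m handwheel '[[0.45,0,0,0.05,0],[0.45,0,0,0.1,0],[0.3,0,0,0.15,0],[0,0,-0.04,0.19,8],[0,0,-0.08,0.19,16]]'; python3 -m handwheel '[[0,0,-0.03,0,8.5],[0,0,-0.06,0,17],[0,0,-0.09,0,25.5],[0,0,-0.12,0,34],[0,0,-0.12,0,42.5]]'; python3 -m handwheel '[[0,0,0,0,8.5],[0,0,0,0,17],[0,0,0,0,25.5],[0,0,0,0,34],[0,0,0,0,39]]';python3 - <<'E'
from h import *; from workcell import viewer,get_obs
import pickle
print(get_obs()['ee_pos'],get_obs()['tcp_rot'])
for n in("wrist","top","scene"):
    c=viewer.camera(n); cv2.imwrite(f"pics/{n}3.png",c["color"]); pickle.dump(c,open(n+"3.pkl","wb"))
    if n!="wrist": crop(c,*((265,130,365,220) if n=="top" else (280,160,380,240)),6,n+"3c.png")
    print(n,[proj(c,p).round(1) for p in((.606,.112,.069),(.654,.1045,.069),(.603,.112,.045))])
E
```

```text
time: 6.4
ee_pos: [0.5604, 0.2419, 0.2378]
tcp_rot: [-179.7, -0.4, -0.8]
wrist_force: [0.5, -1.0, 0.4]
opening: 0.0847
time: 6.9
ee_pos: [0.5603, 0.1187, 0.2384]
tcp_rot: [-179.8, -0.4, 41.8]
wrist_force: [0.0, 0.9, 0.3]
opening: 0.0853
time: 7.4
ee_pos: [0.5602, 0.1185, 0.2386]
tcp_rot: [-179.8, -0.4, 81.2]
wrist_force: [-0.6, 0.1, 0.3]
opening: 0.0855
[0.56021496 0.11848368 0.23861577] [-179.77375637   -0.40863986   81.15899339]
wrist [array([322.3, 218.4]), array([322.3, 256.3]), array([321.8, 208.9])]
top [array([316.4, 194.2]), array([319.3, 174.3]), array([316.6, 196.1])]
scene [array([329.8, 201.2]), array([313. , 207.3]), array([330.7, 207. ])]
```

View pics/wrist3.png

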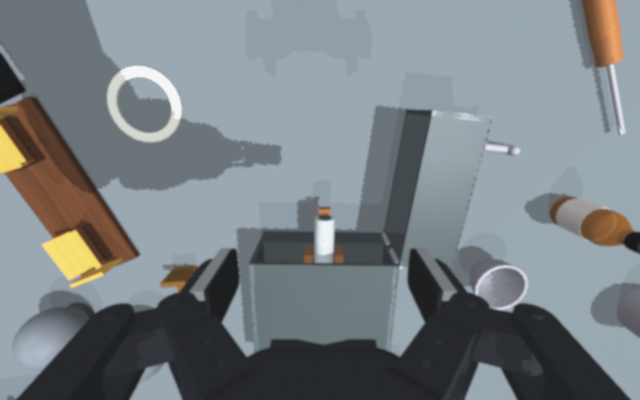

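View pics/top3c.png

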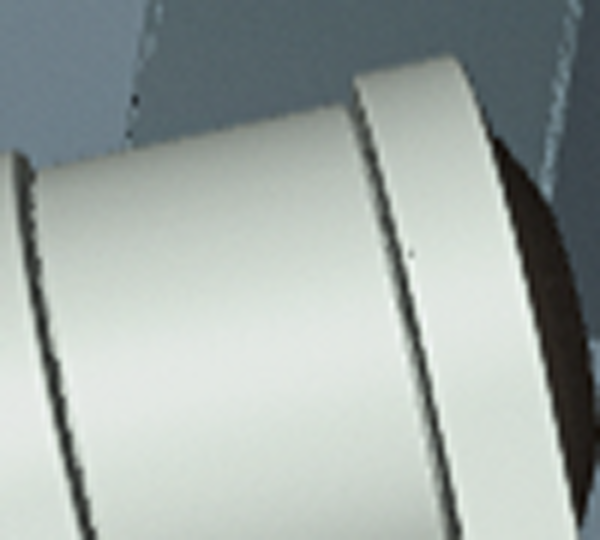

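View pics/scene3c.png

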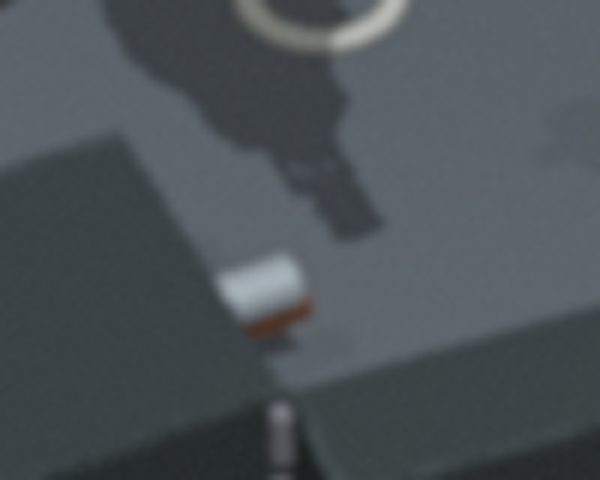

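```bash
python3 - <<'E'
from h import *; import pickle
w=pickle.load(open("wrist3.pkl","rb")); s=pickle.load(open("scene3.pkl","rb"))
hsv=cv2.cvtColor(w["color"],cv2.COLOR_BGR2HSV)
g=hsv[...,2]; 
for y in (216,222,228,234,240,246): 
    xs=[x for x in range(295,350) if g[y,x]>190]; print(y,xs[:1],xs[-1:],len(xs), w["color"][y,324])
for y in (206,208,210,212,214,216,218): print(y,w["color"][y,322])
a=plane(w,(324.5,222),.06);b=plane(w,(324.5,246),.06);print(a,b,np.degrees(np.arctan2(*(b-a)[1::-1])))
S=lambda p:((p[0]+.5)/6-.5+280,(p[1]+.5)/6-.5+160)
# front-end corner, mid of top of front rim
for pw in ((324.5,215),(324.5,217),(324.5,219)): print(tri(w,pw,s,S((293,260))))
# tongue tip top edge
print(tri(w,(330,208),s,S((313,300))), tri(w,(325,208),s,S((305,310))))
E
```

```text
216 [] [] 0 [68 67 67]
222 [317] [334] 18 [242 240 232]
228 [317] [333] 17 [246 245 241]
234 [317] [333] 17 [246 245 242]
240 [317] [332] 16 [244 241 235]
246 [317] [332] 16 [246 244 240]
206 [132 130 129]
208 [ 65  90 128]
210 [ 81 124 185]
212 [ 83 127 188]
214 [ 73  95 131]
216 [68 67 68]
218 [79 75 70]
[0.61441807 0.11337099 0.06      ] [0.64550424 0.10858877 0.06      ] -8.745687520802212
(array([0.60715766, 0.11234707, 0.06185277]), np.float64(0.006358409905346166))
(array([0.60842656, 0.11271117, 0.0633937 ]), np.float64(0.004601925473676065))
(array([0.60968511, 0.11307737, 0.06494141]), np.float64(0.00285747932889685))
(array([0.60476504, 0.121074  , 0.04348799]), np.float64(0.0025179496551794287)) (array([0.60641737, 0.11552529, 0.03374969]), np.float64(0.0001487584452250798))
```

```bash
python3 -m handwheel '[[0,0.04,-0.004,0,0],[0,0.064,-0.0065,-0.03,0],[0,0.064,-0.0065,-0.08,0],[0,0.064,-0.0065,-0.13,0],[0,0.064,-0.0065,-0.17,0]]'; python3 - <<'E'
from h import *; from workcell import viewer,get_obs
c=viewer.camera("wrist"); cv2.imwrite("pics/wrist4.png",c["color"]); print(get_obs()['ee_pos'])
E
```

```text
time: 8.05
ee_pos: [0.6234, 0.1117, 0.0654]
tcp_rot: [-179.7, -0.4, 80.5]
wrist_force: [0.1, 0.1, 0.4]
opening: 0.0856
[0.62045592 0.11127583 0.05843476]
```

View pics/wrist4.png

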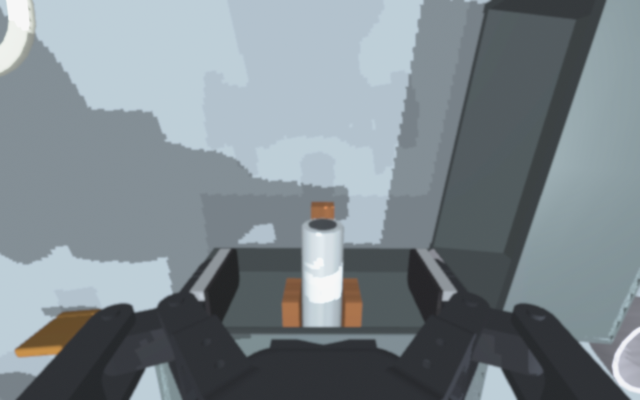

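```bash
python3 -m handwheel '[[0,0.003,0,-0.01,0],[0,0.003,0,-0.02,0],[0,0.003,0,-0.021,0],[0,0.003,0,-0.021,0]]'
```

```text
time: 8.5
ee_pos: [0.6243, 0.1114, 0.0391]
tcp_rot: [-179.3, -0.2, 80.5]
wrist_force: [-0.3, 0.6, 0.6]
opening: 0.0854
```

```bash
python3 -m handwheel '[[1,0,0,-0.001,0],[1,0,0,-0.001,0],[1,0,0,-0.001,0],[1,0,0,-0.001,0],[1,0,0,-0.001,0]]' 40;  python3 -m handwheel '[[1,0,0,0,0],[1,0,0,0,0]]'
```

```text
time: 9.0
ee_pos: [0.6245, 0.1114, 0.0385]
tcp_rot: [-179.3, -0.3, 80.5]
wrist_force: [-0.6, 0.6, 2.3]
opening: 0.0227
time: 9.2
ee_pos: [0.6245, 0.1114, 0.0386]
tcp_rot: [-179.3, -0.3, 80.5]
wrist_force: [0.6, 0.7, 0.5]
opening: 0.0229
```

```bash
python3 -m handwheel '[[1,-0.010,0.0016,0,0],[1,-0.0265,0.0042,0,0],[1,-0.043,0.0068,0,0],[1,-0.06,0.0095,0,0],[1,-0.077,0.0122,0,0]]';  python3 -m handwheel '[[1,-0.005,0.0008,0,0],[1,-0.005,0.0008,0,0]]'
```

```text
time: 9.7
ee_pos: [0.5464, 0.1237, 0.0385]
tcp_rot: [-179.4, -0.3, 80.5]
wrist_force: [1.4, -0.1, 0.3]
opening: 0.0231
time: 9.9
ee_pos: [0.5404, 0.1247, 0.0385]
tcp_rot: [-179.3, -0.2, 80.5]
wrist_force: [-1.0, 0.7, 1.1]
opening: 0.0227
```

```bash
python3 -m handwheel '[[0,0,0,0,0],[0,0,0,0,0],[0,0,0,0,0],[0,0,0,0,0],[0,0,0,0,0]]'; python3 -m handwheel '[[0,-0.01,0,0.04,0],[0,-0.02,0,0.09,0],[0,-0.02,0,0.14,0],[0,-0.02,0,0.16,0],[0,-0.02,0,0.16,0]]'; python3 - <<'E'
from h import *; from workcell import viewer,get_obs
import pickle
print(get_obs()['ee_pos'],get_obs()['tcp_rot'])
for n in("wrist","scene"):
    c=viewer.camera(n); cv2.imwrite(f"pics/{n}5.png",c["color"]); pickle.dump(c,open(n+"5.pkl","wb"))
crop(c,280,160,380,240,6,"scene5c.png")
E
```

```text
time: 10.4
ee_pos: [0.5406, 0.1246, 0.0384]
tcp_rot: [-179.3, -0.2, 80.5]
wrist_force: [-0.4, -0.0, -0.2]
opening: 0.0853
time: 10.9
ee_pos: [0.522, 0.125, 0.2024]
tcp_rot: [-179.6, -0.4, 80.5]
wrist_force: [0.1, -0.3, -0.8]
opening: 0.0854
[0.52202786 0.12498107 0.20239187] [-179.64059356   -0.38542133   80.53433295]
```

View pics/wrist5.png

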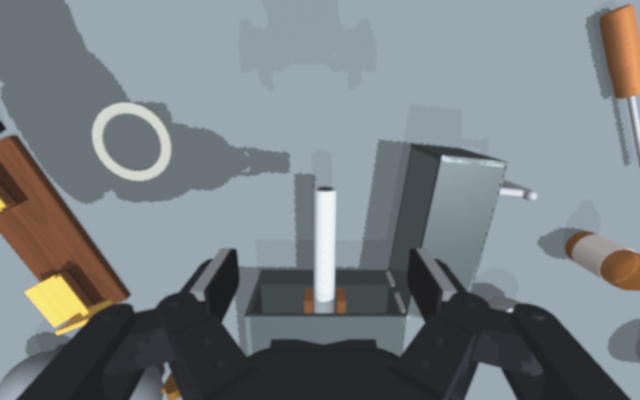

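View pics/scene5c.png

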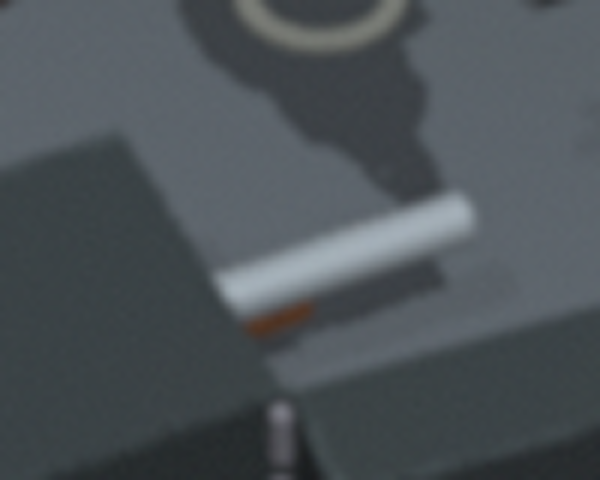

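```bash
python3 - <<'E'
from h import *; import pickle
w=pickle.load(open("wrist5.pkl","rb")); s=pickle.load(open("scene5.pkl","rb"))
m=cv2.inRange(w["color"],(215,215,200),(255,255,255)); m[:180]=0;m[302:]=0;m[:,:305]=0;m[:,345:]=0
for y in range(184,200,2): print(y,w["color"][y,325],end=' ')
ys=np.array([200,215,230,245,260]); xs=[np.flatnonzero(m[y]).mean() for y in ys]; print(xs,[np.flatnonzero(m[y]).size for y in ys])
P=[plane(w,(x,y),.06) for x,y in zip(xs,ys)]; d=P[-1]-P[0]; print(P[0],P[-1],np.degrees(np.arctan2(d[1],d[0])))
f=plane(w,(325,190),.069); d/=np.linalg.norm(d); print("front",f,"centre",f+.1*d)
S=lambda p:((p[0]+.5)/6-.5+280,(p[1]+.5)/6-.5+160)
print(tri(w,(325,190),s,S((462,195))))
E
```

```text
184 [163 154 142] 186 [125 118 109] 188 [70 66 61] 190 [117 112 104] 192 [229 223 214] 194 [246 245 241] 196 [246 245 242] 198 [246 245 242] [np.float64(326.0), np.float64(326.0), np.float64(326.0), np.float64(325.5), np.float64(325.0)] [17, 17, 17, 16, 17]
[0.53740958 0.12669165 0.06      ] [0.60541687 0.11446223 0.06      ] -10.194274558696256
front [0.52416981 0.12770288 0.069     ] centre [0.62259114 0.11000424 0.069     ]
(array([0.52613375, 0.12606361, 0.06668415]), np.float64(0.00400076743541846))
```

```bash
python3 -m handwheel '[[0,0.045,-0.006,0,0],[0,0.085,-0.012,0,0],[0,0.098,-0.014,-0.04,0],[0,0.098,-0.014,-0.09,0],[0,0.098,-0.014,-0.13,0]]'; python3 -m handwheel '[[0,0,0,-0.02,0],[0,0,0,-0.033,0],[0,0,0,-0.033,0]]'
```

```text
time: 11.5
ee_pos: [0.6175, 0.1101, 0.0627]
tcp_rot: [-179.1, -0.2, 80.5]
wrist_force: [0.2, -0.6, 0.1]
opening: 0.0852
time: 11.8
ee_pos: [0.6158, 0.1098, 0.0267]
tcp_rot: [-178.8, -0.1, 80.5]
wrist_force: [-0.5, -0.2, 0.9]
opening: 0.0853
```

```bash
python3 -m handwheel '[[0,0.004,0.001,0.011,0],[0,0.004,0.001,0.011,0],[0,0.004,0.001,0.011,0]]'
```

```text
time: 12.1
ee_pos: [0.6211, 0.1111, 0.0398]
tcp_rot: [-179.0, -0.1, 80.5]
wrist_force: [0.6, 0.7, 0.0]
opening: 0.0855
```

```bash
python3 -m handwheel '[[1,0,0,-0.001,0],[1,0,0,-0.001,0],[1,0,0,-0.001,0],[1,0,0,-0.001,0],[1,0,0,-0.001,0]]' 50;  python3 -m handwheel '[[1,0,0,0,0],[1,0,0,0,0]]'; python3 -m handwheel '[[1,-0.005,0.001,0.002,0],[1,-0.015,0.0024,0.003,0],[1,-0.03,0.0047,0.004,0],[1,-0.045,0.0071,0.004,0],[1,-0.06,0.0095,0.004,0]]'
```

```text
time: 12.6
ee_pos: [0.621, 0.111, 0.039]
tcp_rot: [-179.0, -0.1, 80.5]
wrist_force: [0.0, 0.6, 1.6]
opening: 0.0225
time: 12.8
ee_pos: [0.621, 0.111, 0.039]
tcp_rot: [-179.0, -0.1, 80.5]
wrist_force: [-0.2, -0.4, 1.5]
opening: 0.0226
time: 13.3
ee_pos: [0.5595, 0.1206, 0.0427]
tcp_rot: [-178.9, -0.1, 80.5]
wrist_force: [0.7, 0.7, -2.1]
opening: 0.0226
```

```bash
python3 -m handwheel '[[1,-0.018,0.0028,0,0],[1,-0.036,0.0056,0,0],[1,-0.04,0.006,0.03,0],[1,-0.04,0.006,0.07,0],[1,-0.04,0.006,0.11,0]]'; python3 - <<'E'
from h import *; from workcell import viewer,get_obs
import pickle
print(get_obs()['ee_pos'],get_obs()['tcp_rot'],get_obs()['wrist_force'])
for n in("wrist","scene","top"):
    c=viewer.camera(n); cv2.imwrite(f"pics/{n}6.png",c["color"]); pickle.dump(c,open(n+"6.pkl","wb"))
E
```

```text
time: 13.8
ee_pos: [0.5178, 0.1267, 0.1535]
tcp_rot: [-178.9, -0.1, 80.5]
wrist_force: [0.7, 0.1, -2.4]
opening: 0.0224
[0.51784999 0.12665154 0.15352488] [-1.78864335e+02 -9.23304697e-02  8.05298173e+01] [ 0.70420571  0.08278318 -2.38126374]
```

View pics/wrist6.png

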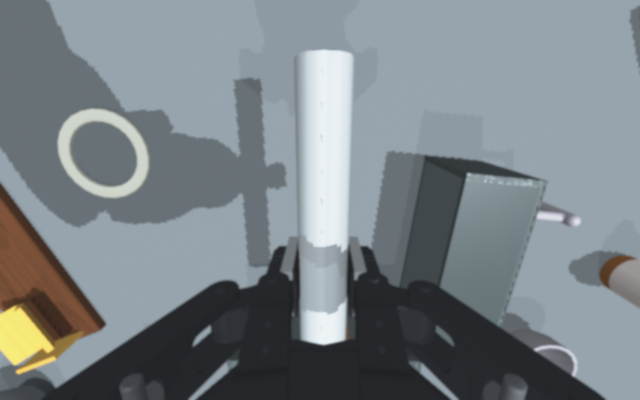

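View pics/scene6.png

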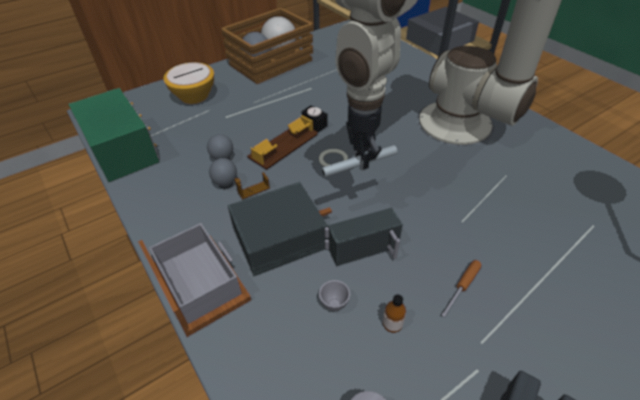

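```bash
python3 - <<'E'
from h import *; import pickle
w=pickle.load(open("wrist6.pkl","rb")); s=pickle.load(open("scene6.pkl","rb"));
crop(s,305,130,415,190,7,"scene6c.png")
f=plane(w,(325,52),.184); print("front(wrist)",f, np.hypot(*(f[:2]-[.5178,.1267])))
E
python3 -m handwheel '[[1,0,-0.035,0.03,4],[1,0,-0.075,0.06,8],[1,0.01,-0.115,0.06,12],[1,0.015,-0.155,0.06,16],[1,0.015,-0.2,0.06,20]]'
python3 -m handwheel '[[1,0,-0.04,0,1],[1,0,-0.08,0,2],[1,0,-0.1,0,2],[1,0,-0.1,0,2]]'
 python3 - <<'E'
from h import *; from workcell import viewer,get_obs
import pickle
print(get_obs()['ee_pos'],get_obs()['tcp_rot'],get_obs()['wrist_force'])
for n in("wrist","top"):
    c=viewer.camera(n); cv2.imwrite(f"pics/{n}7.png",c["color"]); pickle.dump(c,open(n+"7.pkl","wb"))
E
```

```text
front(wrist) [0.42476416 0.14292031 0.184     ] 0.0944392223585012
time: 14.45
ee_pos: [0.5345, -0.074, 0.2135]
tcp_rot: [-179.1, -0.3, 100.7]
wrist_force: [0.6, 1.0, -2.3]
opening: 0.0223
time: 14.85
ee_pos: [0.5334, -0.1762, 0.2113]
tcp_rot: [-178.9, -0.3, 102.5]
wrist_force: [-0.2, -0.1, -2.8]
opening: 0.0225
[ 0.53336747 -0.17618918  0.21125334] [-178.90592937   -0.34685227  102.53825497] [-0.17776806 -0.10830323 -2.78313397]
```

View pics/wrist7.png

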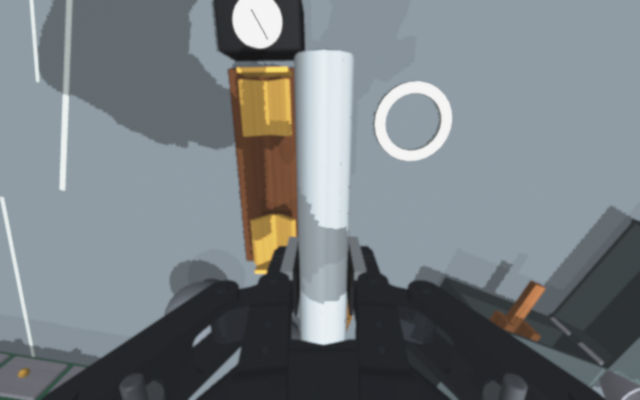

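View pics/scene6c.png

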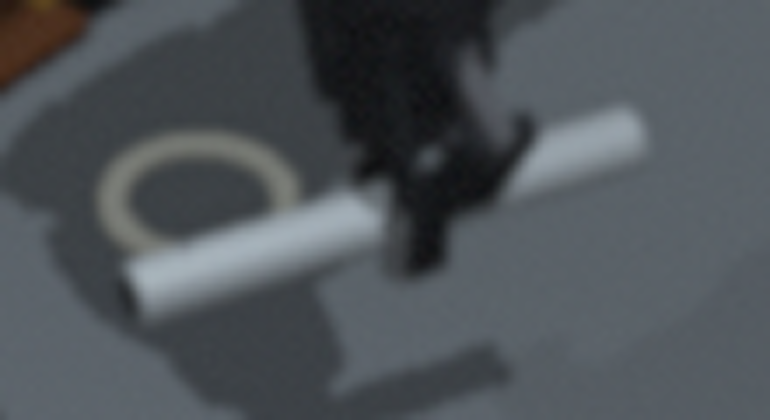

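```bash
python3 - <<'E'
from h import *; import pickle
w=pickle.load(open("wrist7.pkl","rb")); s=pickle.load(open("scene6.pkl","rb"))
S=lambda p:((p[0]+.5)/7-.5+305,(p[1]+.5)/7-.5+130)
a=plane(s,S((133,290)),.172);b=plane(s,S((644,137)),.172); print("ends",a,b,np.linalg.norm(a-b),"mid",(a+b)/2, np.array([.5178,.1267]))
crop(w,200,40,380,290,3,"w7c.png"); 
f=plane(w,(325,52),.211+.0187+.012); print("front",f, np.hypot(*(f[:2]-[.5334,-.1762])))
E
```

```text
ends [0.61695876 0.10063662 0.172     ] [0.41734356 0.14157146 0.172     ] 0.20376920230176893 mid [0.51715116 0.12110404 0.172     ] [0.5178 0.1267]
front [ 0.44100733 -0.1957449   0.2417    ] 0.09443732836537584
```

View pics/w7c.png

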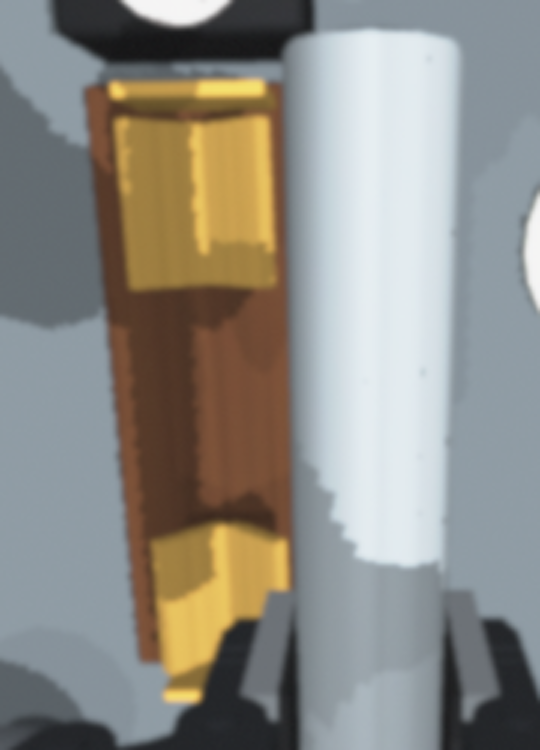

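```bash
python3 - <<'E'
from h import *; import pickle
w=pickle.load(open("wrist7.pkl","rb"))
W=lambda p:((p[0]+.5)/3-.5+200,(p[1]+.5)/3-.5+40)
q={k:plane(w,W(p),z) for k,p,z in [("oL",(114,118),.049),("oR",(270,117),.049),("iL",(128,291),.049),("iR",(276,284),.049),("fL",(152,540),.049),("vo",(192,122),.028),("vi",(202,287),.028),("vf",(220,522),.028),("plateL",(110,82),.05),("plateR",(266,80),.05),("baseL",(87,88),.012),("baseFL",(142,662),.012)]}
for k in q: print(k,q[k][:2].round(4))
print([np.linalg.norm(q[a]-q[b]).round(4) for a,b in(("oL","oR"),("oL","iL"),("iL","iR"),("iL","fL"),("vi","vf"),("baseL","baseFL"))])
for a,b in(("iL","fL"),("oL","fL"),("vi","vf"),("baseL","baseFL")): d=q[b]-q[a]; print(a,b,np.degrees(np.arctan2(d[1],d[0])))
print("centre from valley",(q["vi"]+q["vf"])/2)
m=(q["iL"]+q["fL"])/2; th=np.radians(12.8); print("centre from left edges", m[:2]+.025*np.array([-np.sin(th),np.cos(th)]))
b=(q["baseL"]+q["baseFL"])/2; print("base",b[:2]+.045*np.array([-np.sin(th),np.cos(th)]))
E
```

```text
oL [ 0.4491 -0.2787]
oR [ 0.4378 -0.2293]
iL [ 0.5031 -0.2665]
iR [ 0.4898 -0.2173]
fL [ 0.5918 -0.2449]
vo [ 0.4437 -0.258 ]
vi [ 0.4987 -0.2453]
vf [ 0.5875 -0.2233]
plateL [ 0.4388 -0.2812]
plateR [ 0.4273 -0.2325]
baseL [ 0.4398 -0.3001]
baseFL [ 0.6649 -0.247 ]
[np.float64(0.0508), np.float64(0.0554), np.float64(0.0509), np.float64(0.0913), np.float64(0.0914), np.float64(0.2312)]
iL fL 13.702438714617328
oL fL 13.362843335517077
vi vf 13.919784940424611
baseL baseFL 13.272713850304962
centre from valley [ 0.54310505 -0.23430553  0.028     ]
centre from left edges [ 0.54191351 -0.23128595]
base [ 0.5423685  -0.22963031]
```

```bash
python3 -m handwheel '[[1,0.003,-0.028,0,0.3],[1,0.006,-0.056,-0.02,0.6],[1,0.006,-0.056,-0.06,0.6],[1,0.006,-0.056,-0.1,0.6],[1,0.006,-0.056,-0.12,0.6]]'
python3 -m handwheel '[[1,0,0,0,0],[1,0,0,0,0]]'
 python3 - <<'E'
from h import *; from workcell import viewer,get_obs
import pickle
print(get_obs()['ee_pos'],get_obs()['tcp_rot'],get_obs()['wrist_force'])
for n in("wrist","scene"):
    c=viewer.camera(n); cv2.imwrite(f"pics/{n}8.png",c["color"]); pickle.dump(c,open(n+"8.pkl","wb"))
crop(c,240,95,340,175,7,"scene8c.png")
E
```

```text
time: 15.45
ee_pos: [0.5381, -0.2278, 0.0875]
tcp_rot: [-178.7, -0.6, 103.3]
wrist_force: [0.1, 0.6, -2.7]
opening: 0.0224
time: 15.65
ee_pos: [0.5377, -0.2264, 0.0871]
tcp_rot: [-178.6, -0.6, 103.4]
wrist_force: [-0.6, -0.6, -2.6]
opening: 0.0224
[ 0.53774767 -0.22639032  0.08713704] [-178.64949452   -0.62223101  103.4186328 ] [-0.57681761 -0.57432913 -2.62738285]
```

View pics/wrist8.png

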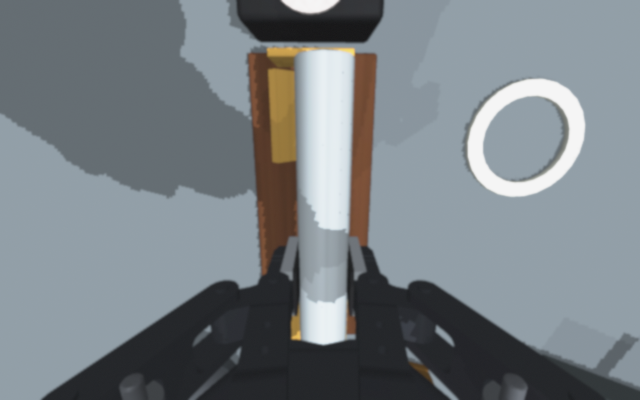

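View pics/scene8c.png

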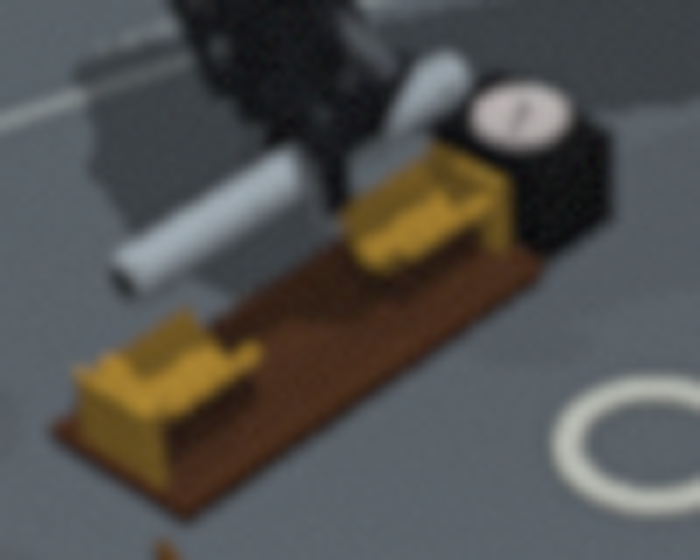

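```bash
python3 -m handwheel '[[1,0.001,-0.003,0,-0.3],[1,0.002,-0.006,0,-0.3],[1,0.002,-0.006,0,-0.3],[1,0.002,-0.006,0,-0.3]]'
 python3 - <<'E'
from h import *; from workcell import viewer,get_obs
import pickle
print(get_obs()['ee_pos'],get_obs()['tcp_rot'],get_obs()['wrist_force'])
c=viewer.camera("wrist"); pickle.dump(c,open("wrist9.pkl","wb")); crop(c,220,30,400,200,4,"w9c.png")
E
```

```text
time: 16.15
ee_pos: [0.541, -0.2336, 0.0893]
tcp_rot: [-178.8, -0.5, 103.1]
wrist_force: [-0.1, -0.7, -2.3]
opening: 0.0225
[ 0.54100938 -0.23357729  0.0893419 ] [-178.83888913   -0.4817643   103.07482478] [-0.09575904 -0.7180208  -2.31911837]
```

View pics/w9c.png

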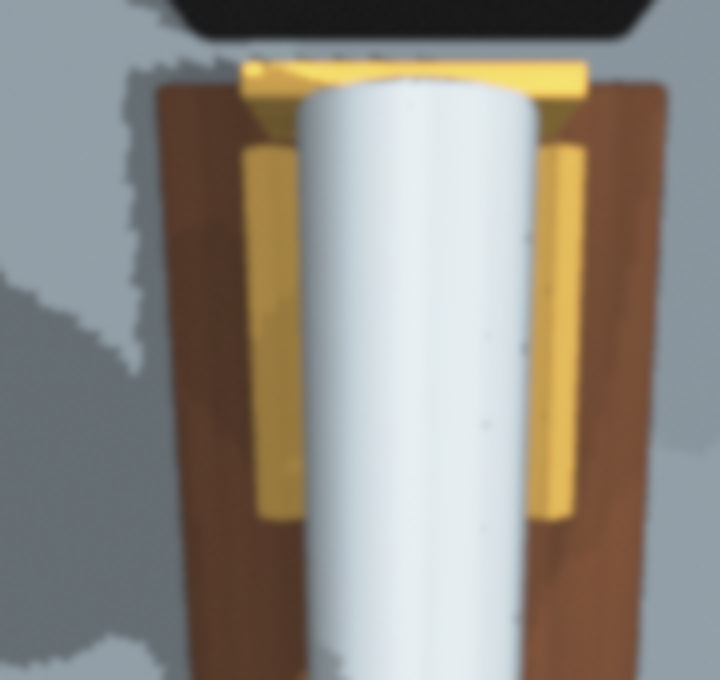

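```bash
python3 - <<'E'
from h import *; import pickle
w=pickle.load(open("wrist9.pkl","rb"))
W=lambda p:((p[0]+.5)/4-.5+220,(p[1]+.5)/4-.5+30)
th=np.radians(13.1); ax=np.array([np.cos(th),np.sin(th)]); ay=np.array([-ax[1],ax[0]])
c=np.array([.5425,-.2315])
for n,p,z in[("tube front",(418,79),.120),("tube front mid-limb",(300,110),.108),("plate out L",(242,62),.05),("plate outR",(588,62),.05),("plate in L",(242,97),.05),("saddle o L",(244,147),.049),("saddle oR",(586,147),.049),("saddle iL",(258,520),.049),("saddle iR",(574,520),.049),("base L",(158,85),.012),("base R",(666,85),.012)]:
    q=plane(w,W(p),z)[:2]-c; print(n,(q@ax).round(4),(q@ay).round(4))
print((np.array([.541,-.2336])-c)@ax,(np.array([.541,-.2336])-c)@ay)
E
```

```text
tube front -0.0971 -0.0011
tube front mid-limb -0.0966 -0.0125
plate out L -0.1123 -0.0252
plate outR -0.1124 0.0239
plate in L -0.1078 -0.0254
saddle o L -0.1014 -0.0255
saddle oR -0.1014 0.0242
saddle iL -0.047 -0.0255
saddle iR -0.0469 0.0246
base L -0.1162 -0.0445
base R -0.1163 0.043
-0.0019369316965359182 -0.0017053725701307292
```

```bash
python3 -m handwheel '[[1,-0.0015,-0.0004,-0.02,0],[1,-0.0015,-0.0004,-0.038,0],[1,-0.0015,-0.0004,-0.05,0],[1,-0.0015,-0.0004,-0.056,0],[1,-0.0015,-0.0004,-0.056,0]]'
```

```text
time: 16.7
ee_pos: [0.539, -0.2337, 0.0326]
tcp_rot: [-178.8, -0.5, 103.1]
wrist_force: [-0.4, 0.6, -1.8]
opening: 0.0225
```

```bash
python3 -m handwheel '[[1,0,0,-0.002,0],[1,0,0,-0.004,0],[1,0,0,-0.005,0],[1,0,0,-0.005,0]]'; python3 - <<'E'
from h import *; from workcell import viewer,get_obs
c=viewer.camera("wrist"); crop(c,220,30,400,200,4,"w10c.png");c=viewer.camera("scene");crop(c,240,95,340,175,7,"s10c.png")
E
```

```text
time: 17.1
ee_pos: [0.5392, -0.2337, 0.0278]
tcp_rot: [-178.8, -0.5, 103.1]
wrist_force: [1.0, 0.3, -2.3]
opening: 0.0225
```

View pics/w10c.png

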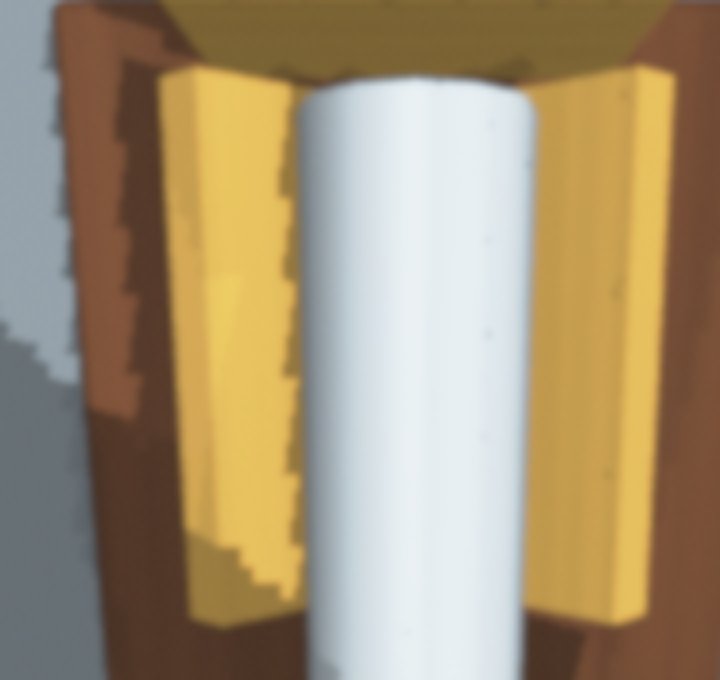

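View pics/s10c.png

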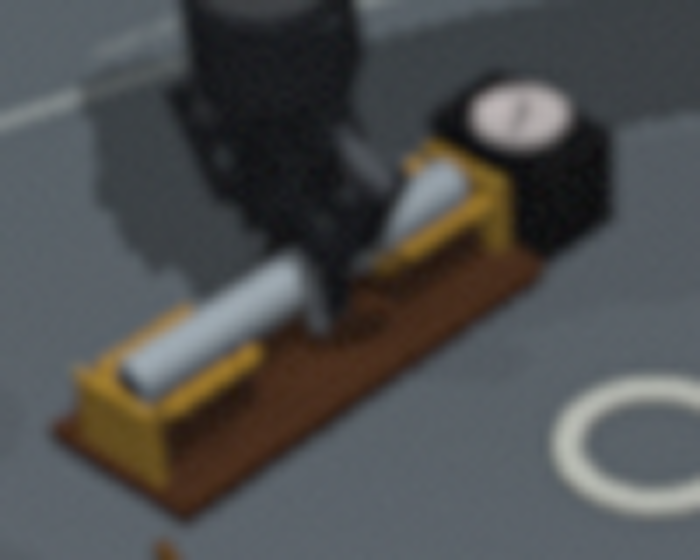

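```bash
python3 -m handwheel '[[1,0,0,-0.001,0],[1,0,0,-0.001,0],[0.8,0,0,-0.001,0],[0.5,0,0,-0.001,0],[0.3,0,0,-0.001,0]]'; python3 -m handwheel '[[0.2,0,0,0,0],[0.2,0,0,0,0],[0.2,0,0,0.03,0],[0.2,0,0,0.08,0],[0.2,0,0,0.13,0]]'; python3 -m handwheel '[[0.2,-0.02,0.03,0.05,0],[0.2,-0.05,0.06,0.09,0],[0.2,-0.08,0.09,0.09,0],[0.2,-0.12,0.13,0.09,0],[0.2,-0.12,0.13,0.09,0]]'; python3 - <<'E'
from h import *; from workcell import viewer,get_obs
import pickle
print(get_obs()['qd'].round(2),get_obs()['wrist_force'])
D={n:viewer.camera(n) for n in("wrist","scene","top")}; pickle.dump(D,open("end.pkl","wb"))
for n in D: cv2.imwrite(f"pics/{n}11.png",D[n]["color"])
crop(D["top"],415,160,505,300,4,"t11c.png"); crop(D["scene"],240,95,340,175,7,"s11c.png")
E
```

```text
time: 17.7
ee_pos: [0.5394, -0.2339, 0.0268]
tcp_rot: [-178.8, -0.5, 103.1]
wrist_force: [-0.9, 0.4, -0.0]
opening: 0.0507
time: 18.2
ee_pos: [0.5387, -0.2336, 0.1576]
tcp_rot: [-178.7, -0.6, 103.1]
wrist_force: [1.4, -0.0, 0.5]
opening: 0.0684
time: 18.7
ee_pos: [0.4165, -0.1016, 0.2492]
tcp_rot: [-178.8, -0.5, 103.1]
wrist_force: [0.2, -0.3, 0.4]
opening: 0.068
[  8.8  -14.23 -13.18   0.5   -0.31   8.17] [ 0.18676467 -0.32135891  0.41296299]
```

View pics/top11.png

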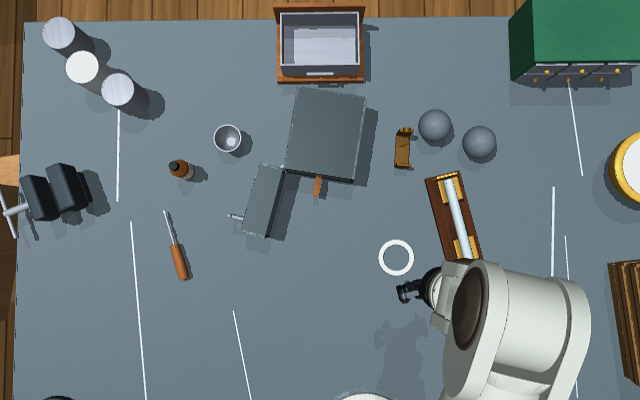

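View pics/t11c.png

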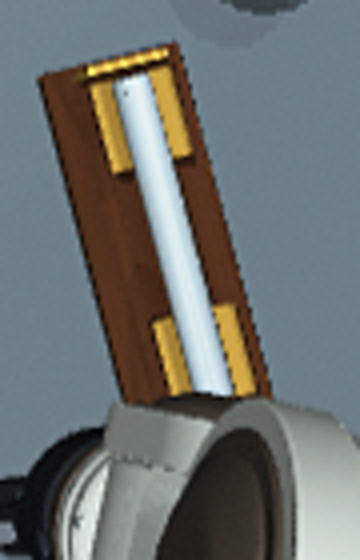

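View pics/s11c.png

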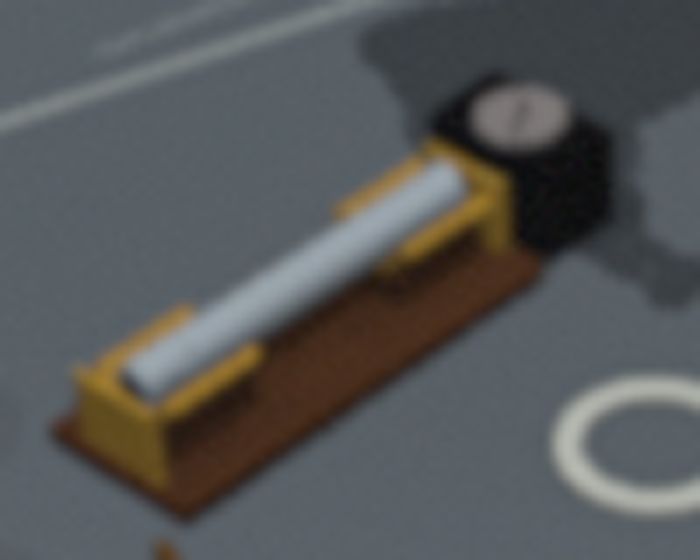

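```bash
python3 - <<'E'
from h import *; import pickle
D=pickle.load(open("end.pkl","rb"));t,s=D["top"],D["scene"]
u=lambda p,x0,y0,f:((p[0]+.5)/f-.5+x0,(p[1]+.5)/f-.5+y0)
a=plane(t,u((131,82),415,160,4),.05)[:2]; b=plane(t,u((217,380),415,160,4),.05)[:2]
th=np.degrees(np.arctan2(*(a-b)[::-1])); d=(a-b)/np.linalg.norm(a-b)
print("axis",th,"centre from far end",a-.1*d, "height/tri far end",tri(t,u((131,82),415,160,4),s,u((133,368),240,95,7)))
# door: top edges
T=pickle.load(open("ts0.pkl","rb"))[0]["color"].astype(int); diff=np.abs(t["color"].astype(int)-T).max(2)
for n,(x,y) in dict(sph0=(435,125),sph1=(480,142),brk=(403,148),ring=(396,257),oil=(180,168),drv=(176,245),cup=(227,138)).items(): print(n,(diff[y-22:y+22,x-22:x+22]>40).mean().round(3))
E
python3 -m handwheel '[[0.2,0,0,0,0],[0.2,0,0,0,0],[0.2,0,0,0,0]]'
python3 -c "
from workcell import job_done,get_obs
o=get_obs();print(o['qd'].round(2),o['wrist_force']);print(job_done())"
```

```text
axis 14.371742653572342 centre from far end [ 0.54095136 -0.23297477] height/tri far end (array([ 0.63906558, -0.20816233,  0.05465706]), np.float64(0.004149074143023621))
sph0 0.0
sph1 0.0
brk 0.0
ring 0.0
oil 0.0
drv 0.0
cup 0.0
time: 19.15
ee_pos: [0.4192, -0.1039, 0.2478]
tcp_rot: [-178.8, -0.5, 103.1]
wrist_force: [0.5, 0.2, 0.5]
opening: 0.069
[ 0.09 -0.16 -0.2   0.05  0.01  0.06] [0.50444561 0.21371293 0.49770626]
the job is handed in; nothing more can be done
None
```

I opened the locker door by its handle to about 97° (1.7 rad) and drew the tube out about 85 mm. I let it rest on the tongue, then took it again near its middle and laid it in both cradle saddles. The job was handed in at about 19 s of the 66 s allowed, and it gave no verdict.

**Tube in the cradle:** The last top view puts the tube's centre about 2 mm from the measured cradle centre. The tube's top came out near 55 mm, which puts its centre at about 43 mm (45 mm if fully home).

**Tube angle:** The top view read the axis at 14.4°, against the 12.8–13.9° I measured for the cradle. That is 1–1.5° of difference, within the 4° allowed and probably reading error, because the arm hid one end.

**Door:** It still stands wide open in the last picture.

**Bystanders:** Comparing the first and last top pictures showed no change at any of the seven.

**Disagreements:** The scene camera's points were off from the top and wrist cameras by up to about 6 mm. I relied on the top and wrist views for the placing.

**Robot:** The arm was clear of everything, the joints were still, and the wrist force was close to zero at hand-in.

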